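# Tip the marbles into the display bowl

### The arm

A 6-joint arm with a two-finger parallel gripper is mounted at the origin on the work surface. World frame = base frame: x ahead of the robot, y to its left, z up, the work surface at z = 0. Lengths are in m, angles in rad, forces in N, time in s.
With the tool pointing down it reaches from about 0.275 to 0.875 m from the base axis. Payload 12.5 kg.
Tool frame: the origin (TCP) lies at the very end of the fingers, on their centre line; the grasp point (between the pads) lies 19 mm behind it; x points along the fingers, y is the direction in which the jaws open and shut, and the axes are right-handed (so a half turn about x gives the same grasp; the last joint's range is limited). The gripper opens to 85 mm and grips with 20 to 120 N. Pads are 22 mm wide; open, the fingers measure 114 mm over their backs; the gripper's body (76 mm by 85 mm) begins 54 mm behind the grasp point. The pads swing forward as they close: fully open they stand 13 mm farther back than shut.
Start: joints at [1.14, 0.351, 1.652, -0, 1.139, -0.085], TCP at [0.186, 0.517, 0.231] pointing down, gripper open.
Joint ranges: [-2.75, 2.75], [-0.79, 2.1], [0.01, 2.65], [-1.57, 4.71], [0.07, 3.14], [-2.87, 2.87]. Speed limits (rad/s): [2.22, 2.22, 2.79, 3.14, 3.14, 3.14].

### API

Orientations are given as a 3x3 rotation matrix whose columns are the frame's x, y, z axes.
In Python, from bench import manip gives the robot as it stands. Calls block until the motion is done:
- manip.move_ptp(position, orientation): joint-space move of the TCP to a pose.
- manip.move_l(position, attitude=None, max_speed=0.15): straight line of the TCP; attitude=None keeps the orientation; max_speed is the mean speed in m/s.
- manip.move_j(angles): joint-space move.
- manip.set_gripper(opening, effort=None): opening from 0.0 (shut) to 1.0 (fully open); effort is the grip in N (None keeps the last); returns when the fingers have stopped.
- manip.dwell(seconds).
- manip.inverse_kinematics(position, orientation): joint angles nearest the present ones, or None.
- manip.grab_frame(name): name is "scene" or "top"; returns (picture, depth): 384x512x3 uint8, red, green, blue; 384x512 float32, m along the optical axis (not along the pixel's ray), 0 where there is no reading.
- manip.get_calibration(name): a dict with "camera_matrix" (3x3 intrinsics, pixels), "R" (3x3) and "t" (3): a world point X has camera coordinates R X + t. Camera axes: x right, y down, z forward; pixel columns grow to the right and rows downward; lengths in m; the calibration is good to about 2 mm. A picture is of the moment at which its call begins. get_calibration takes no time and is no camera call.
A pose or a line that the arm cannot do raises manip.Unreachable and nothing moves.
- manip.sign_off(): hands the job in, once; it reports no verdict.
Trained networks look in the newest picture that a camera, given by its name, has taken for a name from the list of things; names that differ only in an ending like _2 or _b are one class to them, and where a whole thing is asked for, a point or a joint stands for the part that bears it (a point fixed in the world has none). Each returns a list of dicts, best first, with "confidence" (0 to 1); they miss things now and then, are a little off and sometimes report something else, mostly with a low value. They report only what shows in the picture. A call takes as long as a camera call.
- manip.look_for(camera, name): "at" ([x, y, z] in m, in world coordinates, good to about 4 mm: the middle of the surface that is visible of it).
Readings, each from a call of its own:
- manip.current_time(): time.
- manip.current_qpos(): joint angles.
- manip.current_joint_vel(): joint speeds.
- manip.current_joint_torque(): joint torques, N m.
- manip.current_ee_pos(): TCP position.
- manip.current_tcp_rot(): TCP orientation.
- manip.current_force(): force on the tool from outside, world axes, zero at the start.
- manip.current_ft_torque(): the same for the moment, N m.
- manip.current_grip_width(): opening from 0.0 (shut) to 1.0 (fully open).
Only numpy, scipy, OpenCV 4.12 (cv2) and the standard library are available. Lean on these libraries where they do the work, as an engineer would, in place of code of your own. Each camera call takes 0.05 s, during which the arm holds its last target. There are 200 camera calls.

### The job

On the market stall, take the small brass pan by its wooden handle, tip all seven glass marbles out of it into the blue bowl, then stand the empty pan back upright on its cork mat, gently, with its foot wholly on the mat. Leave the blue bowl and everything else on the stall where it stands.

Things in the scene. Friction and masses are not known exactly. Their poses are not given: they have to be found in the camera images.
- pan: Brass pan holding 7 marbles, 180 g empty. Outer radius 38 mm at the foot, 54 at the rim, 52 high, wall 4, floor 5. Origin: centre of underside; z up through the mouth. Level octagonal wooden handle along the pan's -x: 18 mm across flats (up, sideways, at 45 degrees), 73 to 188 mm from the pan's axis, centre line 75 mm above the underside.
- pan_grip (a point): Point on the centre line of the pan's handle, 125 mm from the pan's axis and 75 mm above its underside (pan-frame -125, 0, 75).
- pan_mouth (a point): Centre of the pan's mouth, at rim height (pan-frame 0, 0, 52).
- mat: Flat round cork mat, 62 mm radius, 4 mm thick, fixed to the table; the pan stands on it at the start. Origin: centre of its underside. Its x axis runs along the ring board.
- bowl: Blue ceramic bowl, open on top: rim radius 78 mm, 65 mm high, wall 4 mm, loose, 550 g. Origin: centre of its underside. The marbles belong in this one.
- brass_bowl: Brass bowl (not to be used): rim radius 62 mm, 50 mm high, loose. Origin: centre of its underside.
- ring_board: Upright black display board with rings pinned on it, fixed, 170 mm high, 200 mm long along its x axis, 24 mm thick (30 mm at the foot). Stands parallel to the pan's handle, its face about 68 mm to one side of the handle's centre line. Either side, at random. Origin: centre of its underside.
- ring_strip: Low black ring strip, fixed, 190 x 34 x 19 mm high, x axis along its length, on the pan's other side from the board. Origin: centre of its underside.
- tin: Steel tin, radius 28 mm, 60 mm high, loose, standing behind the pan. Origin: centre of its underside.
- goblet: Brass goblet, radius 27 mm, 85 mm high, loose, standing in front of the brass bowl. Origin: centre of its underside.
- elephant: Dark wooden elephant, about 65 x 36 x 55 mm high, loose, standing behind the blue bowl. Origin: on the table under its middle.
- candlestick: Brass candlestick, foot radius 36 mm, 170 mm high, loose, standing behind the brass bowl. Origin: centre of its underside.
- marble0_center (a point): Centre of the blue glass marble, 22 mm diameter, 14 g.
- marble1_center (a point): Centre of the green glass marble, 22 mm diameter, 14 g.
- marble2_center (a point): Centre of the orange glass marble, 22 mm diameter, 14 g.
- marble3_center (a point): Centre of the red glass marble, 22 mm diameter, 14 g.
- marble4_center (a point): Centre of the cyan glass marble, 22 mm diameter, 14 g.
- marble5_center (a point): Centre of the yellow glass marble, 22 mm diameter, 14 g.
- marble6_center (a point): Centre of the white glass marble, 22 mm diameter, 14 g.

How it is judged:
On the way, in this order (a step that is already met when the one before it is completed fails the run):
1. the held pan is tipped over the blue bowl (angle between pan's own z axis and vertical above 0.5 rad and horizontal distance between pan_mouth and bowl below 0.14 m and contact force between the fingers and pan above 0.5 N).
2. all seven marbles are in the blue bowl (horizontal distance between each of marble0_center, marble1_center, marble2_center, marble3_center, marble4_center, marble5_center, marble6_center and bowl below 0.07 m and z of marble0_center in the frame of bowl between 0 and 0.06 m and z of marble1_center in the frame of bowl between 0 and 0.06 m and z of marble2_center in the frame of bowl between 0 and 0.06 m and z of marble3_center in the frame of bowl between 0 and 0.06 m and z of marble4_center in the frame of bowl between 0 and 0.06 m and z of marble5_center in the frame of bowl between 0 and 0.06 m and z of marble6_center in the frame of bowl between 0 and 0.06 m), for 0.2 s.
At the end, for the whole second after the job is handed in: All seven marbles lie inside the blue bowl (centres within 70 mm of its axis and below 60 mm over its underside), the bowl is upright, and the empty pan stands upright (within 0.1 rad), at rest, on the cork mat, its centre within 28 mm of the mat's centre (all of step 2 and angle between bowl's own z axis and vertical below 0.15 rad and angle between pan's own z axis and vertical below 0.1 rad and horizontal distance between pan and mat below 0.028 m and height (world z) of pan between 0 and 0.009 m and linear speed of pan below 0.02 m/s); the robot touches nothing.
It fails at once if one of the blue bowl is shifted by more than 25 mm or knocked over (distance of bowl from where it was at the start of the episode above 0.025 m or angle between bowl's own z axis and vertical above 0.5 rad).
It fails at once if one of the brass bowl, the goblet is shifted by more than 25 mm or knocked over (distance of any of brass_bowl, goblet from where it was at the start of the episode above 0.025 m or angle between any of brass_bowl, goblet's own z axis and vertical above 0.5 rad).
It fails at once if one of the tin, the elephant, the candlestick is shifted by more than 25 mm or knocked over (distance of any of tin, elephant, candlestick from where it was at the start of the episode above 0.025 m or angle between any of tin, elephant, candlestick's own z axis and vertical above 0.5 rad).
It fails at once if the pan is banged down on the mat (more than 60 N) (contact force between pan and mat above 60 N).
It also fails if it takes over 61 s, if anything falls off the work surface, if the arm or the gripper's body presses on something with over 40 N, if the wrist force passes 120 N, or if a joint passes its speed limit or range.

## Working session

There is one attempt and no reset: what is moved stays moved. The work goes in short steps, each a Python script; the robot and the scene stay as the last script left them, time stands still between calls to the robot, and variables do not carry over. Pictures are saved under pics/ and viewed, about 8 in all and at most 12, crops included, and the job is handed in when it is done.

```bash
mkdir -p pics; ls; python3 - <<'E'
from bench import manip
import cv2,numpy as np
for c in("scene","top"):
    p,d=manip.grab_frame(c); cv2.imwrite(f"pics/{c}0.png",p[:,:,::-1]); np.save(f"{c}0.npy",d)
    k=manip.get_calibration(c); print(c,k["camera_matrix"].tolist(),(-k["R"].T@k["t"]).round(3))
    for n in["pan","pan_grip","pan_mouth","mat","bowl","brass_bowl","ring_board","ring_strip","tin","goblet","elephant","candlestick"]:
        r=manip.look_for(c,n); print(n,[(np.round(x["at"],3).tolist(),round(x["confidence"],2)) for x in r[:2]])
print(manip.current_time())
E
```

```text
pics
scene [[363.4861970095648, 0.0, 250.6994507523872], [0.0, 363.4861970095648, 193.79162370828953], [0.0, 0.0, 1.0]] [ 0.935 -0.535  0.769]
pan [([0.624, 0.29, 0.04], 0.76)]
pan_grip [([0.626, 0.291, 0.039], 0.7), ([0.723, -0.283, 0.046], 0.63)]
pan_mouth [([0.625, 0.292, 0.038], 0.54)]
mat [([0.643, 0.251, 0.006], 0.65)]
bowl [([0.573, -0.251, 0.026], 0.8)]
brass_bowl [([0.596, 0.012, 0.028], 0.88)]
ring_board [([0.547, 0.167, 0.102], 0.85), ([0.726, -0.07, 0.016], 0.4)]
ring_strip [([0.718, -0.284, 0.042], 0.47)]
tin [([0.7, 0.225, 0.051], 0.66), ([0.73, -0.068, 0.014], 0.24)]
goblet []
elephant [([0.721, -0.286, 0.041], 0.87), ([0.728, -0.07, 0.012], 0.37)]
candlestick [([0.729, -0.069, 0.013], 0.62)]
top [[482.25263241777736, 0.0, 264.093730600269], [0.0, 482.25263241777736, 184.26689667313448], [0.0, 0.0, 1.0]] [0.479 0.009 1.085]
pan [([0.572, 0.262, 0.044], 0.73), ([0.534, 0.164, 0.162], 0.26)]
pan_grip [([0.573, 0.258, 0.049], 0.88), ([0.716, -0.276, 0.044], 0.57)]
pan_mouth [([0.567, 0.255, 0.046], 0.77)]
mat [([0.548, 0.239, 0.003], 0.77)]
bowl [([0.595, -0.277, 0.024], 0.81)]
brass_bowl [([0.576, 0.255, 0.021], 0.71), ([0.615, -0.008, 0.021], 0.65)]
ring_board []
ring_strip [([0.522, 0.333, 0.016], 0.74), ([0.533, 0.163, 0.166], 0.54)]
tin [([0.694, 0.24, 0.06], 0.7)]
goblet [([0.499, -0.006, 0.083], 0.85)]
elephant [([0.716, -0.276, 0.046], 0.71), ([0.694, 0.24, 0.064], 0.4)]
candlestick [([0.711, -0.054, 0.015], 0.88)]
1.3
```

View pics/top0.png

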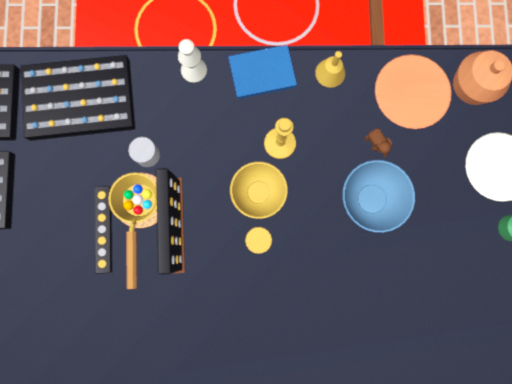

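View pics/scene0.png

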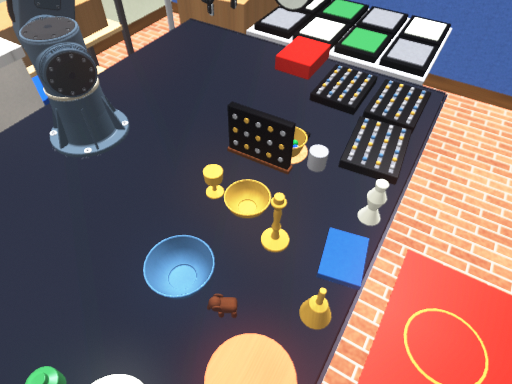

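Top view: the pan is at px (133,199) with its handle pointing to the robot (131,288). The board is on the −y side at (172,222), the strip on the +y side at (102,230), and the blue bowl at (379,196). Next I fit the geometry from depth.

```bash
cat > h.py <<'E'
import numpy as np,cv2
from bench import manip
from scipy.optimize import least_squares
def cloud(c,d):
    k=manip.get_calibration(c); v,u=np.mgrid[:384,:512]
    K=k["camera_matrix"]; P=np.stack([(u-K[0,2])/K[0,0]*d,(v-K[1,2])/K[1,1]*d,d],-1)
    W=(P-k["t"])@k["R"]; W[d==0]=np.nan; return W
def circ(P,r=None,loss="soft_l1"):
    c=P.mean(0); f=lambda q:np.hypot(*(P-q[:2]).T)-(r if r else q[2])
    s=least_squares(f,[*c] if r else [*c,.05],loss=loss,f_scale=.002); return s.x.round(4),np.abs(s.fun).mean().round(4)
def box(W,x0,x1,y0,y1,z0,z1):
    return (W[...,0]>x0)&(W[...,0]<x1)&(W[...,1]>y0)&(W[...,1]<y1)&(W[...,2]>z0)&(W[...,2]<z1)
E
python3 - <<'E'
from h import *
W=cloud("top",np.load("top0.npy"));im=cv2.imread("pics/top0.png")
print("table z",np.nanmedian(W[300:340,250:350,2]))
h=W[box(W,.3,.56,.2,.32,.075,.1)]; print("handle",len(h),h.min(0).round(3),h.max(0).round(3))
l=np.polyfit(h[:,0],h[:,1],1); print("line y=",l, np.median(h[:,2]))
p=W[box(W,.48,.68,.2,.34,.048,.062)]; 
# keep outer points
c=np.median(p,0); print("panrim",len(p),circ(p[:,:2]),p.min(0).round(3),p.max(0).round(3))
b=W[box(W,.45,.75,-.4,-.15,.058,.072)]; print("bowlrim",len(b),circ(b[:,:2]),b[:,2].mean())
hsv=cv2.cvtColor(im,cv2.COLOR_BGR2HSV)
m=box(W,.45,.68,.15,.35,.001,.0075)&(hsv[...,1]>70)&(hsv[...,2]>120); q=W[m]
print("mat",len(q),q.min(0).round(3),q.max(0).round(3),circ(q[:,:2]))
bd=W[box(W,.4,.7,.1,.25,.15,.19)]; print("board top",bd.min(0).round(3),bd.max(0).round(3),np.polyfit(bd[:,0],bd[:,1],1))
st=W[box(W,.4,.7,.29,.37,.012,.026)];print("strip",st.min(0).round(3),st.max(0).round(3))
for n,y in(("brass",(-.1,.1)),):
    t=W[box(W,.45,.75,*y,.03,.3)];print(n,t.max(0).round(3))
t=W[box(W,.65,.75,.18,.3,.05,.07)];print("tin",t.mean(0).round(3))
big=cv2.resize(im[140:310,70:210],None,fx=4,fy=4,interpolation=cv2.INTER_CUBIC)[:600];cv2.imwrite("pics/crop.png",big)
E
```

```text
table z 0.0005792279716016771
handle 600 [0.407 0.245 0.075] [0.537 0.266 0.093]
line y= [0.02237945 0.2443124 ] 0.0867719500175039
panrim 477 (array([0.5955, 0.2583, 0.0509]), np.float64(0.0055)) [0.538 0.212 0.048] [0.68  0.313 0.062]
bowlrim 644 (array([ 0.5902, -0.2629,  0.0742]), np.float64(0.0015)) 0.06372103460062085
mat 294 [0.452 0.222 0.001] [0.659 0.324 0.007] (array([0.5981, 0.2694, 0.0601]), np.float64(0.0076))
board top [0.438 0.16  0.15 ] [0.637 0.192 0.175] [0.03336453 0.15691038]
strip [0.436 0.29  0.012] [0.626 0.356 0.026]
brass [0.74  0.053 0.175]
tin [0.697 0.243 0.06 ]
```

View pics/crop.png

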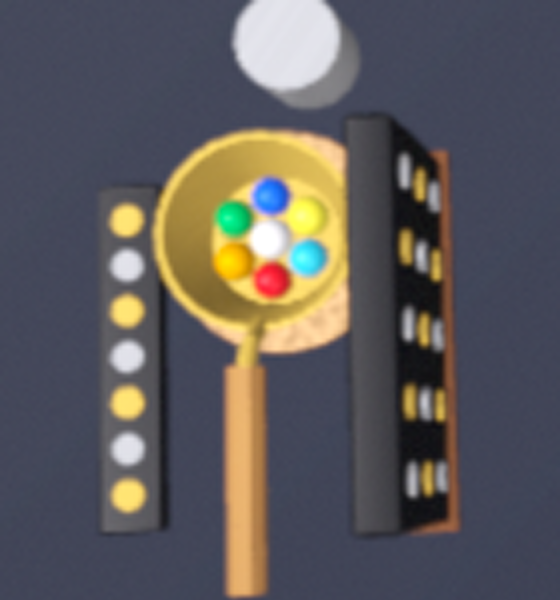

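```bash
cat >> h.py <<'E'
from scipy.spatial.transform import Rotation as Ro
G=np.array([-.118,0,.075])      # grasp on handle, pan frame
def T0(s): return np.array([[0,0,s],[0,s,0],[-1,0,0]],float)
def tool(p,Rp,s):               # pan origin/rotation -> TCP pose
    R=Rp@T0(s); return p+Rp@G+.019*R[:,0],R
def Rpan(yaw,roll=0): return Ro.from_euler("ZX",[yaw,roll]).as_matrix()
BOWL=np.array([.590,-.263]); PAN=np.array([.595,.2577,.004]); PYAW=.025
def pour(yaw,roll,lipz=.10,up=.012):  # lip held near bowl axis; roll>0 pours to pan -y... sign by lip side
    R=Rpan(yaw,roll); sg=np.sign(roll) if roll else 1
    lip=np.array([0,-.054*sg*-1*-1,.052]) if sg>0 else np.array([0,.054,.052])
    d=R@np.array([0,-sg,0]); d[2]=0; d/=max(np.linalg.norm(d),1e-9)
    dirn=Rpan(yaw)@np.array([0,-sg,0])
    t=np.array([*BOWL,lipz])-up*dirn
    return t-R@lip,R
E
sed -i 's/lip=np.array.*$/lip=np.array([0,-.054*sg,.052])/; /d=R@np/d' h.py
python3 - <<'E'
from h import *
t=manip.current_time()
for s in(1,-1):
    q=manip.inverse_kinematics(*tool(PAN,Rpan(PYAW),s)); print("pick",s,None if q is None else np.round(q,2))
    q=manip.inverse_kinematics(*tool(PAN+[0,0,.2],Rpan(PYAW),s)); print(" high",None if q is None else np.round(q,2))
for s in(1,-1):
  for sg in(1,-1):
    for yd in range(-180,180,20):
      Q=[]
      for rd in(1,25,50,75,90,105):
        q=manip.inverse_kinematics(*tool(*pour(np.radians(yd),sg*np.radians(rd)),s)); Q.append(q)
      ok=[q is not None for q in Q]
      if all(ok[:5]):
        Q=np.array([q for q in Q if q is not None]); dj=np.abs(np.diff(Q,axis=0)).max()
        w=tool(*pour(np.radians(yd),sg*np.radians(90)),s)
        print(s,sg,yd,"n",len(Q),"maxstep",dj.round(2),Q[0].round(2),Q[4].round(2),"wrist",(w[0]-.25*w[1][:,0]).round(2))
print(manip.current_time()-t)
E
```

```text
pick 1 [ 0.4   0.57  1.8  -0.    0.77 -1.19]
 high [ 0.4   0.31  1.64 -0.    1.19 -1.19]
pick -1 [ 0.4   0.57  1.8  -0.    0.77  1.95]
 high [ 0.4   0.31  1.64 -0.    1.19  1.95]
1 1 -180 n 6 maxstep 6.1 [-0.49  0.9   1.03 -0.02  1.2   1.09] [-0.07  1.07  1.29  4.66  1.52  2.36] wrist [ 0.71 -0.02  0.15]
1 1 -160 n 6 maxstep 5.75 [-0.43  0.89  1.05 -0.01  1.19  0.8 ] [-0.05  0.96  1.59  4.38  1.35  2.58] wrist [0.62 0.   0.15]
1 1 -140 n 5 maxstep 5.59 [-0.38  0.86  1.11 -0.01  1.16  0.5 ] [-0.07  0.87  1.85  3.99  1.29  2.84] wrist [ 0.52 -0.    0.15]
1 1 -40 n 6 maxstep 0.59 [-0.34  0.52  1.74  0.02  0.87 -1.22] [-0.95  0.87  1.87  1.34  1.67 -2.75] wrist [ 0.34 -0.37  0.15]
1 1 -20 n 6 maxstep 0.5 [-0.41  0.48  1.82  0.02  0.84 -1.64] [-0.95  0.95  1.6   1.05  1.89 -2.64] wrist [ 0.4  -0.45  0.15]
1 1 0 n 6 maxstep 0.39 [-0.49  0.46  1.85  0.02  0.84 -2.08] [-0.9   1.06  1.31  0.84  2.15 -2.6 ] wrist [ 0.47 -0.5   0.15]
1 1 20 n 6 maxstep 0.48 [-0.58  0.47  1.84  0.01  0.85 -2.51] [-0.82  1.19  1.    0.63  2.42 -2.64] wrist [ 0.56 -0.53  0.15]
1 1 120 n 6 maxstep 5.91 [-0.65  0.78
[... 4762 characters left out ...]
 0.92  1.71 -1.31  1.72  2.65] wrist [0.56 0.   0.15]
-1 -1 0 n 5 maxstep 5.97 [-0.68  0.55  1.7  -0.02  0.89  0.9 ] [-0.11  0.85  1.96  4.61  1.53  2.81] wrist [ 0.47 -0.02  0.15]
-1 -1 100 n 6 maxstep 0.81 [-0.56  0.87  1.08  0.01  1.17 -0.74] [-0.95  0.9   1.75  1.97  1.37 -2.69] wrist [ 0.37 -0.42  0.15]
-1 -1 120 n 6 maxstep 0.58 [-0.5   0.9   1.03  0.02  1.2  -1.03] [-0.93  1.    1.47  1.66  1.5  -2.47] wrist [ 0.44 -0.49  0.15]
-1 -1 140 n 6 maxstep 0.46 [-0.45  0.9   1.04  0.02  1.2  -1.32] [-0.87  1.12  1.17  1.46  1.7  -2.29] wrist [ 0.52 -0.52  0.15]
-1 -1 160 n 6 maxstep 0.43 [-0.39  0.87  1.09  0.02  1.18 -1.62] [-0.78  1.25  0.85  1.34  1.94 -2.15] wrist [ 0.62 -0.53  0.15]
0.0
```

```bash
python3 - <<'E'
from h import *
p,R=tool(PAN,Rpan(PYAW),-1); print(p)
manip.set_gripper(.5,60)
manip.move_ptp(p+[0,0,.2],R)
manip.move_l(p+[0,0,.0],None,.12)
f0=manip.current_force()
manip.set_gripper(0.,110)
print(manip.current_grip_width(),f0.round(2) if hasattr(f0,'round') else f0,np.round(manip.current_force(),2),manip.current_ee_pos(),manip.current_time())
for c in("top",):
    im,d=manip.grab_frame(c); np.save("top1.npy",d); cv2.imwrite("pics/top1.png",cv2.resize(im[120:310,60:270,::-1],None,fx=3,fy=3))
W=cloud("top",d); 
E
```

```text
[0.47703687 0.25475031 0.06      ]
0.1817646291129561 [-0.34  0.1  -0.36] [-1.49  0.75  3.81] [0.47709938 0.25494904 0.06031289] 5.7333
```

View pics/top1.png

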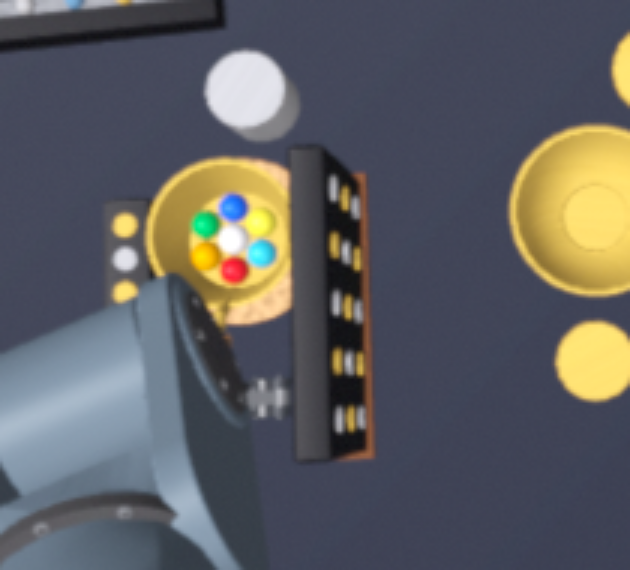

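The grasp reads 15 mm wide on an 18 mm handle. I lift and check that it holds.

```bash
python3 - <<'E'
from h import *
p,R=tool(PAN,Rpan(PYAW),-1)
manip.move_l(p+[0,0,.03],None,.06)
print(manip.current_grip_width(),np.round(manip.current_force(),2),np.round(manip.current_ft_torque(),2))
manip.move_l(p+[0,0,.20],None,.12)
print(manip.current_grip_width(),np.round(manip.current_force(),2),np.round(manip.current_ft_torque(),2),manip.current_time())
im,d=manip.grab_frame("scene"); cv2.imwrite("pics/scene2.png",cv2.resize(im[40:240,150:420,::-1],None,fx=2.9,fy=2.9))
im,d=manip.grab_frame("top"); np.save("top2.npy",d); cv2.imwrite("pics/top2.png",im[:,:,::-1])
E
```

```text
0.1822301261693751 [ 0.01 -1.13 -3.52] [-0.12  0.36 -0.09]
0.18375523669120708 [ 0.38 -0.8  -3.62] [0.14 0.29 0.1 ] 8.0
```

View pics/scene2.png

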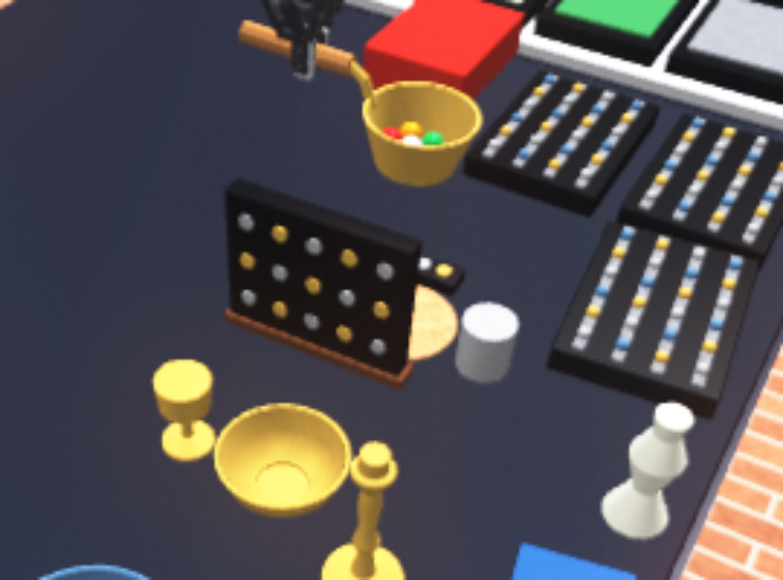

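Held level with the marbles inside. Next I carry it over and tip it.

```bash
python3 - <<'E'
from h import *
yaw=np.radians(-30); T=manip.current_time
def go(roll,lipz,v,up=.012):
    p,R=tool(*pour(yaw,np.radians(roll),lipz,up),-1); manip.move_l(p,R,v)
go(.01,.24,.16); print("carried",T(),manip.current_grip_width())
go(45,.17,.08); print(45,T(),np.round(manip.current_joint_vel(),2).max())
go(60,.105,.06); print(60,T())
for r in(68,75,82,90): go(r,.10,.03); print(r,T(),np.round(manip.current_force(),2))
manip.dwell(.4)
im,d=manip.grab_frame("top"); cv2.imwrite("pics/top3.png",cv2.resize(im[100:320,240:512,::-1],None,fx=2.7,fy=2.7))
print(T(),manip.current_grip_width())
for i in range(7): print(i,[(np.round(x["at"],3).tolist(),round(x["confidence"],2)) for x in manip.look_for("top",f"marble{i}_center")[:1]])
E
```

```text
carried 10.775 0.1793541064215483
45 11.7083 0.04
60 12.8333
68 13.225 [ 0.68 -0.19 -2.94]
75 13.5917 [ 0.08 -0.77 -4.16]
82 13.9583 [ 0.28  0.13 -2.9 ]
90 14.3583 [ 0.54 -0.29 -1.42]
14.8083 0.18379059460649438
0 [([0.532, 0.164, 0.163], 0.69)]
1 []
2 []
3 []
4 [([0.613, -0.009, 0.018], 0.43)]
5 [([0.501, -0.007, 0.084], 0.59)]
6 []
```

View pics/top3.png

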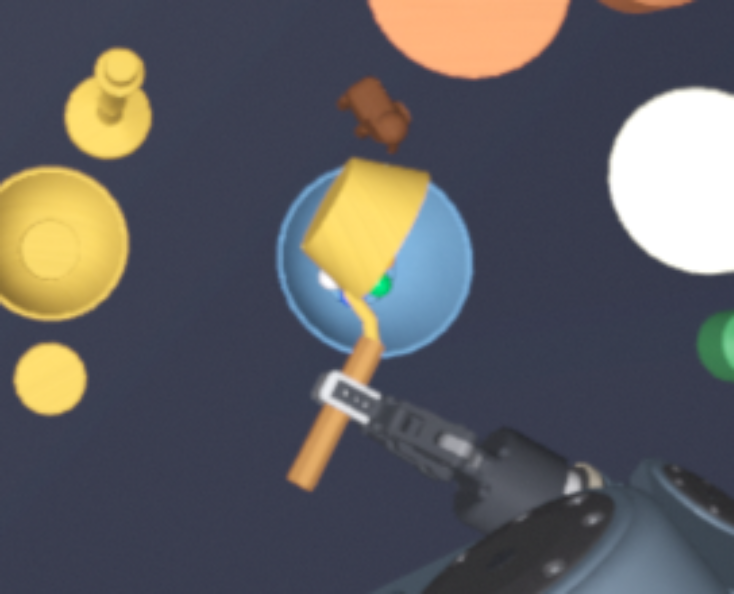

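Marbles are in the bowl and none are visible outside it. I tip a bit further, then back off high, level the pan and check the count. I also fit the mat from the picture taken with the pan lifted.

```bash
python3 - <<'E'
from h import *
yaw=np.radians(-30); T=manip.current_time
def go(roll,lipz,v,up=.012):
    p,R=tool(*pour(yaw,np.radians(roll),lipz,up),-1); manip.move_l(p,R,v)
go(108,.11,.05); manip.dwell(.4); print(np.round(manip.current_force(),2))
go(80,.16,.08); go(.01,.25,.08); 
p,R=tool(PAN+[0,0,.20],Rpan(PYAW),-1); manip.move_l(p,R,.16)
print(T(),manip.current_grip_width(),np.round(manip.current_force(),2))
im,d=manip.grab_frame("top"); cv2.imwrite("pics/top4.png",cv2.resize(im[130:270,310:450,::-1],None,fx=4,fy=4)); np.save("top4.npy",d);cv2.imwrite("pics/top4f.png",im[:,:,::-1])
W=cloud("top",d)
b=W[box(W,.45,.75,-.4,-.15,.058,.072)]; print("bowlrim",len(b),circ(b[:,:2]))
hs=cv2.cvtColor(cv2.imread("pics/top4f.png"),cv2.COLOR_BGR2HSV)
for n,i in(("top2",cv2.imread("pics/top2.png")),("top4",im[:,:,::-1])):
    hs=cv2.cvtColor(np.ascontiguousarray(i),cv2.COLOR_BGR2HSV); W=cloud("top",np.load(n+".npy"))
    m=box(W,.5,.68,.18,.34,.001,.0075)&(hs[...,1]>50)&(hs[...,2]>120)&(hs[...,0]<25)
    m=m&(cv2.morphologyEx(m.astype(np.uint8),cv2.MORPH_OPEN,np.ones((5,5)))>0)
    e=m&~(cv2.erode(m.astype(np.uint8),np.ones((3,3)))>0); q=W[e]
    print(n,m.sum(),W[m].min(0).round(3),W[m].max(0).round(3),circ(q[:,:2],.062))
    cv2.imwrite(f"pics/mat_{n}.png",cv2.resize(np.hstack([i[140:310,60:230],np.where(e[...,None],255,i)[140:310,60:230]]).astype(np.uint8),None,fx=2.2,fy=2.2))
pi=W[box(W,.48,.7,.15,.36,.248,.262)]; print("pan rim",len(pi),circ(pi[:,:2],.053))
E
```

```text
[ 0.83 -0.08 -2.49]
21.1833 0.18235575416461103 [-0.57 -0.34 -2.24]
bowlrim 654 (array([ 0.5902, -0.2628,  0.0742]), np.float64(0.0016))
top2 282 [0.539 0.223 0.001] [0.649 0.285 0.007] (array([0.5797, 0.1991]), np.float64(0.0106))
top4 427 [0.55  0.222 0.001] [0.654 0.279 0.007] (array([0.6075, 0.2996]), np.float64(0.0106))
pan rim 604 (array([0.5939, 0.2565]), np.float64(0.0024))
```

View pics/top4.png

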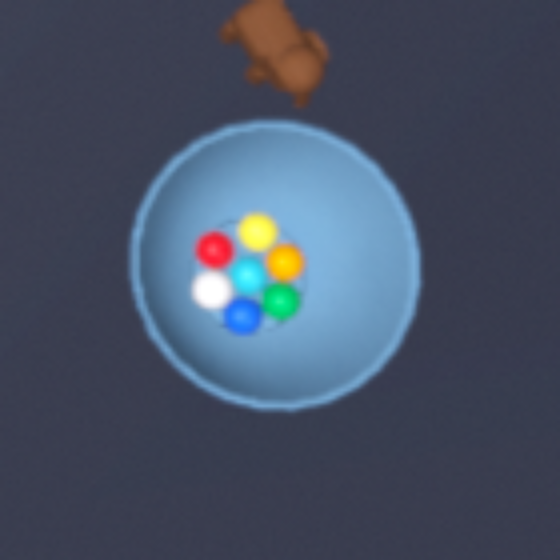

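View pics/mat_top4.png

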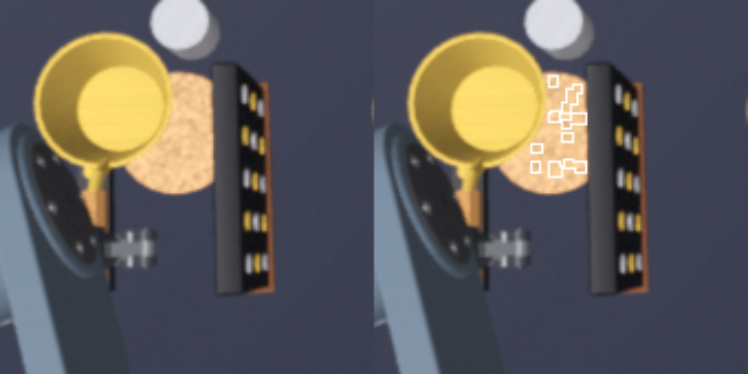

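All seven marbles are in the bowl, clustered around (250,270) in the crop, and the pan is empty. The depth noise broke the mat mask, so I fit the mat by colour on the plane z = 4 mm.

```bash
python3 - <<'E'
from h import *
k=manip.get_calibration("top");K=k["camera_matrix"];C=-k["R"].T@k["t"]
i=cv2.imread("pics/top4f.png"); hs=cv2.cvtColor(i,cv2.COLOR_BGR2HSV)
print(hs[210,146],hs[180,110])
ref=hs[200:215,140:150].reshape(-1,3).mean(0); print(ref)
m=(np.abs(hs-ref)<[8,50,60]).all(-1)
m[:165]=0;m[240:]=0;m[:,:85]=0;m[:,175:]=0
m=cv2.morphologyEx(m.astype(np.uint8),cv2.MORPH_CLOSE,np.ones((3,3)))
n,l,st,_=cv2.connectedComponentsWithStats(m); m=l==1+st[1:,4].argmax()
e=m&~(cv2.erode(m.astype(np.uint8),np.ones((3,3)))>0)
v,u=np.nonzero(e); r=np.c_[(u-K[0,2])/K[0,0],(v-K[1,2])/K[1,1],np.ones(len(u))]@k["R"]
X=C+r*((.004-C[2])/r[:,2])[:,None]; X=X[:,:2]
best=max((( np.abs(np.hypot(*(X-[a,b]).T)-.0615)<.0015).sum(),a,b) for a in np.arange(.54,.64,.001) for b in np.arange(.19,.29,.001))
print(m.sum(),len(X),best)
B=X[np.abs(np.hypot(*(X-best[1:]).T)-.0615)<.003]; print(len(B),circ(B,.0615),circ(B))
o=i.copy();o[e]=255;q=np.array([best[1],best[2],.004])
E
```

```text
[ 16 104 235] [ 23 144 255]
[ 16.41333333 102.1        243.90666667]
2706 300 (np.int64(73), np.float64(0.5960000000000001), np.float64(0.25800000000000006))
93 (array([0.5959, 0.2584]), np.float64(0.001)) (array([0.5956, 0.2587, 0.0607]), np.float64(0.0008))
```

The mat is at (0.596, 0.258), which matches the original pan pose. I lower the pan there gently.

```bash
python3 - <<'E'
from h import *
P=np.array([.5955,.258,.004]); p,R=tool(P,Rpan(PYAW),-1); T=manip.current_time
manip.move_l(p+[0,0,.20],R,.05); manip.move_l(p+[0,0,.03],None,.10)
manip.move_l(p+[0,0,.006],None,.04); manip.dwell(.2)
f0=manip.current_force()[2]
for dz in np.arange(.005,-.0045,-.001):
    manip.move_l(p+[0,0,dz],None,.01); manip.dwell(.1); f=manip.current_force()[2]
    print(round(dz,4),round(f-f0,2))
    if f-f0>3: break
im,d=manip.grab_frame("scene")
manip.set_gripper(.3); manip.dwell(.2); manip.set_gripper(.5)
print(T(),np.round(manip.current_force(),2))
e=np.array(manip.current_ee_pos()); manip.move_l(e+[0,0,.19],None,.1)
manip.move_ptp([.186,.517,.25],manip.current_tcp_rot())
im,d=manip.grab_frame("top"); cv2.imwrite("pics/top5.png",cv2.resize(im[110:310,60:330,::-1],None,fx=2.8,fy=2.8))
W=cloud("top",d); h=W[box(W,.3,.56,.2,.32,.075,.1)]; print("handle",h.min(0).round(3),np.polyfit(h[:,0],h[:,1],1),np.polyfit(h[:,0],h[:,2],1),np.median(h[:,2]))
pi=W[box(W,.54,.66,.19,.32,.05,.062)]; print("pan rim",circ(pi[:,:2],.053))
b=W[box(W,.45,.75,-.4,-.15,.058,.072)]; print("bowl",circ(b[:,:2]),T())
E
```

```text
0.005 0.49
0.004 0.62
0.003 0.75
0.002 2.11
0.001 3.11
26.85 [-1.    0.18  0.29]
handle [0.407 0.243 0.075] [0.03117192 0.23859342] [-0.00954514  0.09068531] 0.08687750006011842
pan rim (array([0.5944, 0.2561]), np.float64(0.0024))
bowl (array([ 0.5902, -0.2628,  0.0743]), np.float64(0.0016)) 30.4083
```

View pics/top5.png

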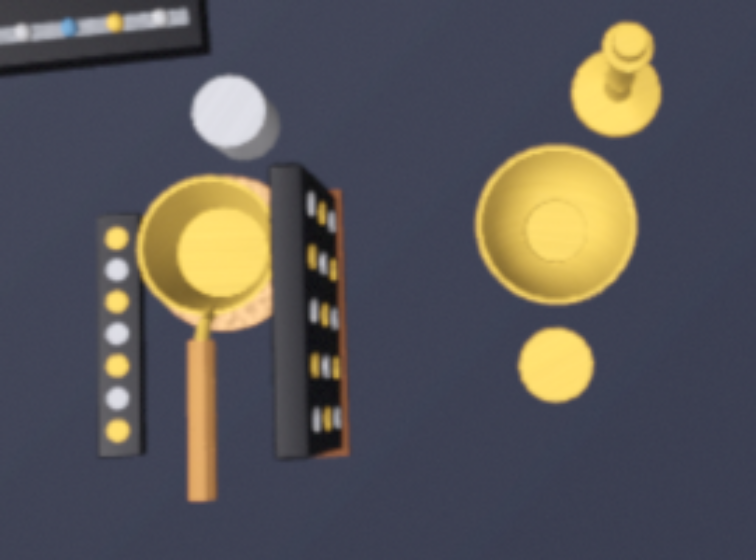

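The pan stands empty and upright on the mat at about (212,245), and everything else is where it was. The robot is clear, so I hand in.

```bash
python3 -c "
from bench import manip
manip.sign_off()"
```

```text
the job is handed in; nothing more can be done
```

The task is done and handed in at about 30 s of the 61 s allowed. The hand-in gives no verdict, so what follows rests on my own checks.

I gripped the pan by its handle and carried it level over the blue bowl. I rolled it to 108° so the marbles ran out, then set it back on the mat in 1 mm steps. The force at contact was about 3 N.

**Marbles:** the picture taken after pouring shows all seven in the blue bowl and the pan empty.

**Blue bowl:** its fitted position moved by about 0.1 mm.

**Pan:** it stands level (handle slope about 0.01 rad), with its centre about 3 mm from the fitted mat centre.

**Other things:** the tin, brass bowl, goblet and candlestick look unmoved in the last picture. The elephant shows only in the after-pour picture, where it stood behind the bowl. I judged all of these by eye, not by measurement.

**Checks that failed or disagreed:**
- The marble detector found nothing useful while the pan covered the bowl, so I counted by eye.
- My first mat fits from depth failed, and I replaced them with a colour fit.
- The gripper read about 15 mm on the 18 mm handle, but the grip held throughout.

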